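# Open the butter dish for breakfast

### The job

Open the butter dish for breakfast by pushing with the fingers only, lifting nothing off the table: first slide the coffee mug that stands behind the dish along the table, to whichever side has room, until the lid can swing over without touching it; then flip the hinged white lid up by its wooden ledge and over backwards, past its balance point, so that it stays fully open by its own weight. Keep the mug upright and from bumping the dish or its lid, leave the dish where it stands, do not touch the butter, and leave everything else on the table as it is.

Things in the scene. Friction and masses are not known exactly. Their poses are not given: they have to be found in the camera images.
- butter_dish: White enamelled butter dish with blue rims: a loose tray 116 (x) by 156 (y) mm and 12 mm high on rubber feet, about 1.1 kg in all with lid and butter. Origin: centre of the tray's underside, on the table; z up; +x points from the front (wooden ledge) to the hinge at the back. The lid is a deep white cover, open below, 108 (x) by 138 (y) mm outside, walls 4 mm; shut, it spans x -51 to +57 mm and z 15 to 73 mm in this frame.
- dish_lid (a joint): Hinge of the lid, along the dish's y axis at its back edge. 0 = shut, grows as the front of the lid rises, 1.83 rad (105 degrees) = fully open against its stop, leaning back. No spring, lightly damped: it falls shut below about 0.9 rad and falls open beyond about 1.05 rad. The lid weighs 0.18 kg; about 1 N at the ledge lifts it. As it opens it sweeps the space up to 85 mm behind the hinge line, over its full 138 mm width and up to 160 mm above the table.
- dish_hinge (a point): Middle of the hinge line, 61 mm behind the dish's origin and 18 mm above the table.
- lid_ledge (a point): Middle of the lower front edge of the wooden thumb ledge on the lid's front. The ledge is 64 mm wide (along y), 8 mm thick, stands out 21 mm in front of the lid's front wall and its underside is 58 mm above the table when shut; this point moves with the lid, 133 mm in front of and 40 mm above the hinge line when shut.
- butter: Block of butter in its printed wrapper, 73 x 102 x 37 mm, fixed on the tray under the lid. Origin: centre of its underside, 12 mm above the table.
- mug_centre (a point): Centre of the round cup of the loose white coffee mug (on its axis, 47 mm up; the cup is 84 mm across and 94 mm high, 0.33 kg). Its handle reaches 80 mm from the axis along the mug's -y axis, roughly away from the dish; the mug starts 10 to 30 mm behind the dish, inside the lid's swing. It slides under a push of 1 to 3 N low on its side.
- plate: White dinner plate with a patterned rim, 200 mm across, 21 mm high, loose, on the table at one side of the mug. Origin: centre of its underside.
- candle: Tea light in a metal cup, 38 mm across, 15 mm high, loose, at the other side of the mug from the plate. Origin: centre of its underside.
- spoon: Spoon with a red handle, 190 x 38 x 14 mm, loose, on the right of the dish, nearer the robot. Origin: centre of its underside, x along it.
- yoghurt: Yoghurt tub, 72 mm across and 72 mm high, loose, on the right nearer the robot. Origin: centre of its underside.
- salt: Salt mill, 44 mm across and 90 mm high, loose, at the back of the table. Origin: centre of its underside.
Mind the look-alikes: they are no part of the job. What is shaped like the part that bears mug_centre but turquoise is not meant.

How it is judged:
By the outcome, as a careful person would: the job done as asked, in the order asked, and still so for the second after the job is handed in, with the robot touching nothing.
It also fails if it takes over 58 s, if anything falls off the work surface, if the arm or the gripper's body presses on something with over 40 N, if the wrist force passes 120 N, or if a joint passes its speed limit or range.

### The arm

A 6-joint arm with a two-finger parallel gripper is mounted at the origin on a cart in front of the work surface, level with it; the furniture and walls round the work are solid. World frame = base frame: x ahead of the robot, y to its left, z up, the work surface at z = 0. Lengths are in m, angles in degrees, forces in N, time in s.
With the tool pointing down it reaches from about 0.275 to 0.825 m from the base axis. Payload 5.2 kg.
Tool frame: the origin (TCP) lies midway between the tips of the shut fingers; the grasp point (between the pads) lies 19 mm behind it; z points along the fingers, y is the line along which they close (so a half turn about z gives the same grasp; the last joint's range is limited). The gripper opens to 93 mm and grips with 3 to 60 N. Pads are 15 mm wide; open, the fingers measure 128 mm over their backs; the gripper's body (75 mm by 188 mm) begins 65 mm behind the grasp point.
Start: joints at [61.547, 14.817, 87.949, -0, 77.235, -11.62], TCP at [0.159, 0.526, 0.219] pointing down, gripper open.
Joint ranges: [-179.93, 179.93], [-52.35, 119.4], [10.71, 147.94], [-69.91, 249.91], [12.55, 155.21], [-178.61, 178.61]. Speed limits (degrees/s): [147.25, 147.25, 180, 180, 180, 180].

### API

Orientations are given as a 3x3 rotation matrix whose columns are the frame's x, y, z axes.
In Python, from bench import env gives the robot as it stands.
- The arm moves only by the shell command python3 -m handwheel 'ROWS' [FORCE]. ROWS is JSON, a list of rows, each an object of numbers: "wx", "wy", "wz": the turn, a rotation vector about the world's x, y, z scaled (see below); "dx", "dy", "dz": the shift along the world's x, y, z scaled (see below); "hand": the opening, from 0 (shut) to 1 (fully open). In form: [{"wx": .., "wy": .., "wz": .., "dx": .., "dy": .., "dz": .., "hand": ..}, ...]. A call has exactly 5 rows; each row is the pose to reach, as a shift and turn from the pose commanded when the call began; what a row does not reach only later rows make up. The controller multiplies each number of a shift by 200 mm and each number of a turn by 90 degrees. A row lasts 1/10 s, in which the tool goes at most 50 mm and 8.59 degrees, less where a joint would pass 70% of its speed; a pose out of reach is approached as far as the arm can. A call with a number of a shift or a turn outside -1 to 1 is refused whole. A call with a gripper value outside its range is refused whole. The fingers move at their own pace and stop on an object; FORCE is the grip in N (left out, the last holds). Time passes only in rows, so rows that repeat a pose let the fingers close, or fill a call up. It gives the time, the measured TCP pose, the force, the opening and the grip force at its end, in the units of the state.
- env.get_state(): the state, without advancing time (a new reading comes with each control period).
- env.get_image(name): name is "scene" or "top" or "wrist"; returns the picture (384x512x3 uint8, red, green, blue); there is no depth.
- env.camera_info(name): a dict with "fx", "fy", "cx", "cy" (pixels), "R" (3x3) and "t" (3): a world point X has camera coordinates R X + t. Camera axes: x right, y down, z forward; pixel columns grow to the right and rows downward; lengths in m; the calibration is good to about 2 mm. A picture is of the moment at which its call begins: read the wrist's pose just before it. camera_info takes no time and is no camera call; for the wrist camera it gives the pose at the moment of the call.
- env.job_done(): hands the job in; it is judged then, once.
The state is a dict: "clock": time; "joint_pos": joint angles; "qd": joint speeds; "effort": joint torques, N m; "ee_pos": TCP position; "orientation": TCP orientation; "ft_force": force on the tool from outside, world axes, zero at the start; "wrist_torque": the same for the moment, N m; "grip_width": finger opening in m; "gripper_force": force on a finger pad.
Only numpy, scipy, OpenCV 4.12 (cv2) and the standard library are available. Lean on these libraries where they do the work, as an engineer would, in place of code of your own. Each camera call takes 0.05 s, during which the arm holds its last target. There are 200 camera calls.

## Working session

There is one attempt and no reset: what is moved stays moved. The work goes in short steps, Python scripts to look and compute and a shell command to move; the robot and the scene stay as the last step left them, time stands still between calls to the robot, and variables do not carry over. Pictures are saved under pics/ and viewed, at most 10 in all, crops included, and the job is handed in when it is done.

```bash
mkdir -p pics; ls
python3 - <<'E'
from bench import env
import cv2,json,numpy as np
for n in("top","scene"):
    im=env.get_image(n); cv2.imwrite(f"pics/{n}0.png",im[:,:,::-1])
    c=env.camera_info(n); print(n,c)
s=env.get_state(); print(s["clock"],s["ee_pos"],s["orientation"],s["grip_width"])
E
```

```text
pics
top {'fx': 375.51814060939495, 'fy': 375.51814060939495, 'cx': 257.22275395139684, 'cy': 196.41858478495791, 'R': array([[ 0.01137647, -0.99993196, -0.00257762],
       [-0.98588817, -0.01078605, -0.1670574 ],
       [ 0.16701823,  0.00444177, -0.9859438 ]]), 't': array([-0.01462948,  0.61107306,  0.99520574])}
scene {'fx': 446.77230365091623, 'fy': 446.77230365091623, 'cx': 263.02602812669403, 'cy': 190.49737986332644, 'R': array([[ 0.02263157, -0.99966635,  0.01244975],
       [-0.56151652, -0.02301344, -0.82714544],
       [ 0.82715598,  0.01172886, -0.56185   ]]), 't': array([-0.03476882,  0.40353135,  0.69314199])}
0.1 [0.15901093 0.52599984 0.21791018] [[-9.57152444e-01  2.89583497e-01 -7.73399945e-04]
 [ 2.89584356e-01  9.57151380e-01 -1.46146810e-03]
 [ 3.17043783e-04 -1.62281229e-03 -9.99998633e-01]] 0.09320941348748002
```

View pics/top0.png

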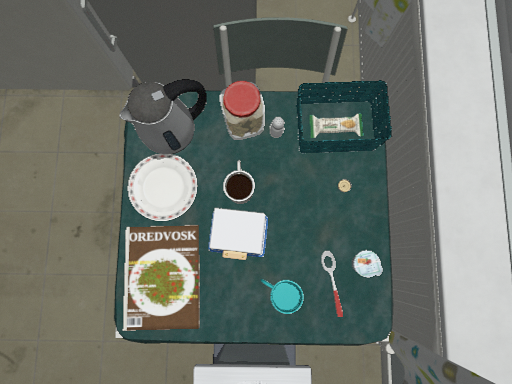

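View pics/scene0.png

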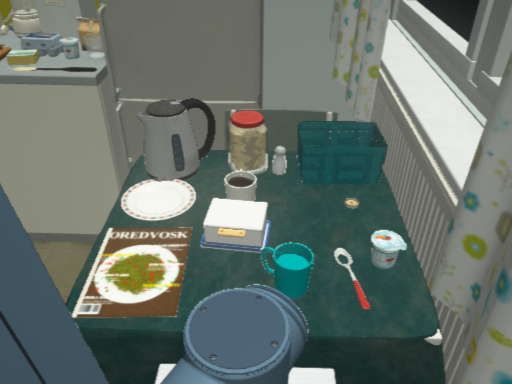

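Top view shows the white-lidded dish at (238,232), with its wooden ledge at (235,255) facing the robot. Two things could be the mug:
- the white one with coffee at (239,186)
- the turquoise one at (287,297)

The white one stands behind the dish with its handle pointing away, so it fits and the turquoise one is the look-alike. The plate at (162,187) is on the left and close by. The candle at (345,186) is on the right with a wide gap, so the mug goes right (-y).

```bash
cat > h.py <<'E'
from bench import env
import numpy as np,cv2
def ray(c,uv,z):
    uv=np.atleast_2d(uv).astype(float)
    d=np.c_[(uv[:,0]-c["cx"])/c["fx"],(uv[:,1]-c["cy"])/c["fy"],np.ones(len(uv))]@c["R"]
    o=-c["R"].T@c["t"]
    return o+d*((z-o[2])/d[:,2])[:,None]
E
python3 - <<'E'
from h import *
np.set_printoptions(precision=4,suppress=True)
im=cv2.imread("pics/top0.png"); c=env.camera_info("top")
hsv=cv2.cvtColor(im,cv2.COLOR_BGR2HSV)
def comps(m,box):
    x0,y0,x1,y1=box; k=np.zeros_like(m);k[y0:y1,x0:x1]=m[y0:y1,x0:x1]
    return max(cv2.findContours(k,cv2.RETR_EXTERNAL,cv2.CHAIN_APPROX_NONE)[0],key=cv2.contourArea)
white=cv2.inRange(hsv,(0,0,215),(180,40,255))
l=comps(white,(200,200,275,265)); b=cv2.boxPoints(cv2.minAreaRect(l))
P=ray(c,b,.073);print("lid px",b.tolist(),"\n",P,"sides",np.linalg.norm(np.diff(P,axis=0),axis=1),"c",P.mean(0))
w=cv2.inRange(hsv,(8,60,120),(28,255,255)); l=comps(w,(210,240,260,270)); r=cv2.boxPoints(cv2.minAreaRect(l))
P=ray(c,r,.066);print("ledge",r.tolist(),"\n",P,P.mean(0))
light=cv2.inRange(hsv,(0,0,130),(180,60,255)); dark=cv2.inRange(hsv,(0,60,0),(25,255,110))
l=comps(light,(215,155,265,206)); print("mug bbox",cv2.boundingRect(l))
d=comps(dark,(215,165,265,205)); (u,v),R=cv2.minEnclosingCircle(d);print("coffee",u,v,R,ray(c,[u,v],.085))
l=l[:,0]; print("mug outline rays z=.094 (l,r,front-top)",ray(c,[[l[:,0].min(),v],[l[:,0].max(),v]],.094))
print("handle tip",ray(c,l[l[:,1].argmin()],.05))
w=cv2.inRange(hsv,(5,30,120),(30,255,255)); l=comps(w,(330,170,360,200)); (u,v),R=cv2.minEnclosingCircle(l);print("candle",u,v,R,ray(c,[u,v],.015))
cv2.imwrite("pics/crop.png",cv2.resize(im[150:320,190:320],None,fx=3.5,fy=3.5,interpolation=cv2.INTER_CUBIC))
E
```

```text
lid px [[209.63900756835938, 247.15875244140625], [214.14181518554688, 207.75906372070312], [264.5406799316406, 213.5189208984375], [260.0378723144531, 252.91860961914062]] 
 [[ 0.4688  0.1175  0.073 ]
 [ 0.575   0.1087  0.073 ]
 [ 0.5608 -0.0283  0.073 ]
 [ 0.4552 -0.0171  0.073 ]] sides [0.1066 0.1377 0.1062] c [0.5149 0.0452 0.073 ]
ledge [[221.7804718017578, 256.9756164550781], [222.59754943847656, 249.62193298339844], [246.63414001464844, 252.29266357421875], [245.8170623779297, 259.6463623046875]] 
 [[0.4434 0.0851 0.066 ]
 [0.4629 0.0834 0.066 ]
 [0.4565 0.0188 0.066 ]
 [0.4371 0.0206 0.066 ]] [0.45  0.052 0.066]
mug bbox (223, 160, 32, 42)
coffee 238.6666717529297 186.3333282470703 12.982988357543945 [[0.6327 0.0426 0.085 ]]
mug outline rays z=.094 (l,r,front-top) [[0.6304 0.0842 0.094 ]
 [0.6313 0.001  0.094 ]]
handle tip [[0.7157 0.0451 0.05  ]]
candle 344.02630615234375 185.3947296142578 6.185721397399902 [[ 0.6525 -0.2588  0.015 ]]
```

View pics/crop.png

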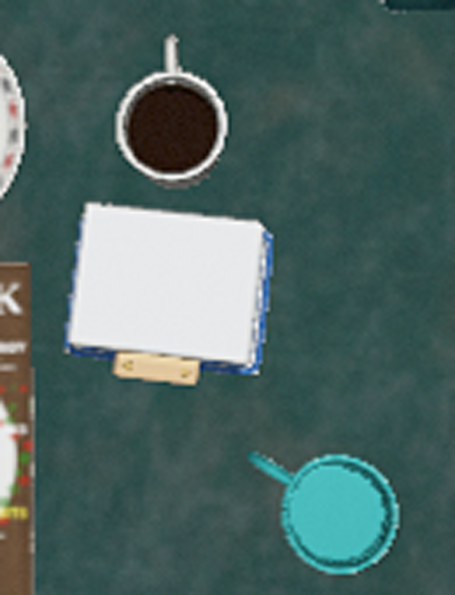

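The crop confirms it: a white mug with coffee at crop (172,125), its handle pointing away from the dish. The turquoise cup at (340,512) is the look-alike.

The measured lid is 107 x 138 mm, which matches the given size. The dish yaw is about -5.4°, with its origin at (0.512, 0.0455). The mug is at (0.632, 0.043) and the candle at (0.652, -0.259).

I'll push the mug about 150 mm in -y with two slightly open fingers, starting with the move to its left side.

```bash
python3 -m handwheel '[{"wz":-0.45,"dx":0.7,"dy":-0.98,"dz":0.05,"hand":0.35},{"wz":-0.45,"dx":0.7,"dy":-0.98,"dz":0.05,"hand":0.35},{"wz":-0.45,"dx":0.7,"dy":-0.98,"dz":0.05,"hand":0.35},{"wz":-0.45,"dx":0.7,"dy":-0.98,"dz":0.05,"hand":0.35},{"wz":-0.45,"dx":0.7,"dy":-0.98,"dz":0.05,"hand":0.35}]' 10
python3 -m handwheel '[{"wz":-0.42,"dx":0.8,"dy":-0.6,"dz":0,"hand":0.35},{"wz":-0.42,"dx":0.8,"dy":-0.6,"dz":0,"hand":0.35},{"wz":-0.42,"dx":0.8,"dy":-0.6,"dz":0,"hand":0.35},{"wz":-0.42,"dx":0.8,"dy":-0.6,"dz":0,"hand":0.35},{"wz":-0.42,"dx":0.8,"dy":-0.6,"dz":0,"hand":0.35}]'
python3 -m handwheel '[{"dx":0.88,"dy":-0.46,"hand":0.35},{"dx":0.88,"dy":-0.46,"hand":0.35},{"dx":0.88,"dy":-0.46,"hand":0.35},{"dx":0.88,"dy":-0.46,"hand":0.35},{"dx":0.88,"dy":-0.46,"hand":0.35}]'
python3 - <<'E'
from h import *
s=env.get_state();print(s["clock"],s["ee_pos"],s["orientation"][:,1],s["orientation"][:,2])
cv2.imwrite("pics/scene1.png",env.get_image("scene")[:,:,::-1])
im=cv2.imread("pics/top0.png");hsv=cv2.cvtColor(im,cv2.COLOR_BGR2HSV);c=env.camera_info("top")
m=cv2.inRange(hsv,(80,120,120),(100,255,255));m[:270]=0
l=max(cv2.findContours(m,0,1)[0],key=cv2.contourArea)[:,0]
print("turq",l.min(0),l.max(0),ray(c,[[l[:,0].min(),290],[l[:,0].max(),290],[285,l[:,1].min()]],.094))
print("plate right",ray(c,[197,187],.021))
E
```

```text
0.1 [0.15901093 0.52599984 0.21791018] [ 0.2895835   0.95715138 -0.00162281] [-7.73399945e-04 -1.46146810e-03 -9.99998633e-01]
turq [262 280] [302 313] [[ 0.36080242 -0.02301572  0.094     ]
 [ 0.3619889  -0.12552329  0.094     ]
 [ 0.38653944 -0.08198876  0.094     ]]
plate right [[0.64198128 0.16622821 0.021     ]]$[0]: bad value
$[0]: bad value
$[0]: bad value
```

View pics/scene1.png

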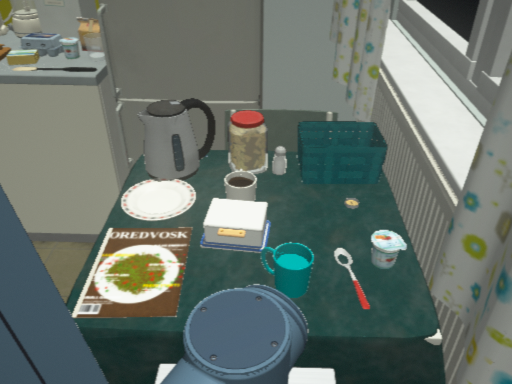

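The picture is unchanged because the rows were refused: every field has to be given.

```bash
python3 -m handwheel '[{"wx":0,"wy":0,"wz":-0.45,"dx":0.7,"dy":-0.98,"dz":0.05,"hand":0.35},{"wx":0,"wy":0,"wz":-0.45,"dx":0.7,"dy":-0.98,"dz":0.05,"hand":0.35},{"wx":0,"wy":0,"wz":-0.45,"dx":0.7,"dy":-0.98,"dz":0.05,"hand":0.35},{"wx":0,"wy":0,"wz":-0.45,"dx":0.7,"dy":-0.98,"dz":0.05,"hand":0.35},{"wx":0,"wy":0,"wz":-0.45,"dx":0.7,"dy":-0.98,"dz":0.05,"hand":0.35}]' 10 && 
python3 -m handwheel '[{"wx":0,"wy":0,"wz":-0.42,"dx":0.8,"dy":-0.6,"dz":0,"hand":0.35},{"wx":0,"wy":0,"wz":-0.42,"dx":0.8,"dy":-0.6,"dz":0,"hand":0.35},{"wx":0,"wy":0,"wz":-0.42,"dx":0.8,"dy":-0.6,"dz":0,"hand":0.35},{"wx":0,"wy":0,"wz":-0.42,"dx":0.8,"dy":-0.6,"dz":0,"hand":0.35},{"wx":0,"wy":0,"wz":-0.42,"dx":0.8,"dy":-0.6,"dz":0,"hand":0.35}]'
```

```text
clock: 0.65
ee_pos: [0.3, 0.3284, 0.2286]
orientation: [[-0.535, 0.845, 0.0], [0.845, 0.535, -0.0], [-0.0, -0.0, -1.0]]
ft_force: [0.3, -0.0, 0.4]
grip_width: 0.0576
gripper_force: 0.0
clock: 1.15
ee_pos: [0.4638, 0.2064, 0.2281]
orientation: [[0.1, 0.995, 0.002], [0.995, -0.1, -0.002], [-0.001, 0.002, -1.0]]
ft_force: [-0.7, 0.3, -0.7]
grip_width: 0.0321
gripper_force: 0.0
```

```bash
python3 -m handwheel '[{"wx":0,"wy":0,"wz":0.03,"dx":0.86,"dy":-0.42,"dz":0,"hand":0.35},{"wx":0,"wy":0,"wz":0.03,"dx":0.86,"dy":-0.42,"dz":0,"hand":0.35},{"wx":0,"wy":0,"wz":0.03,"dx":0.86,"dy":-0.42,"dz":0,"hand":0.35},{"wx":0,"wy":0,"wz":0.03,"dx":0.86,"dy":-0.42,"dz":0,"hand":0.35},{"wx":0,"wy":0,"wz":0.03,"dx":0.86,"dy":-0.42,"dz":0,"hand":0.35}]'
python3 - <<'E'
from h import *
cv2.imwrite("pics/scene2.png",env.get_image("scene")[:,:,::-1])
E
```

```text
clock: 1.65
ee_pos: [0.635, 0.123, 0.2265]
orientation: [[0.046, 0.999, -0.0], [0.999, -0.046, -0.001], [-0.001, -0.0, -1.0]]
ft_force: [-0.0, -0.7, -1.2]
grip_width: 0.0326
gripper_force: 0.0
```

View pics/scene2.png

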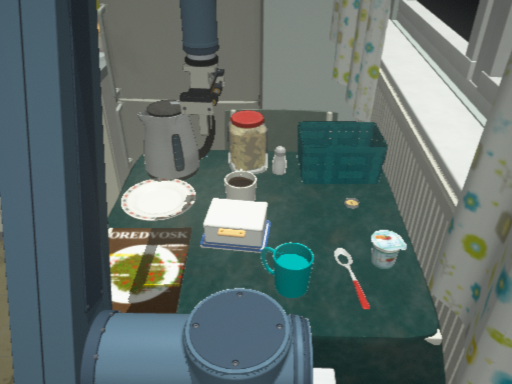

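The gripper hangs left of the mug, with its tip near (205,132), and the kettle is farther back. I'll lower it to z≈0.03.

```bash
python3 -m handwheel '[{"wx":0,"wy":0,"wz":0,"dx":0,"dy":0,"dz":-0.2,"hand":0.35},{"wx":0,"wy":0,"wz":0,"dx":0,"dy":0,"dz":-0.4,"hand":0.35},{"wx":0,"wy":0,"wz":0,"dx":0,"dy":0,"dz":-0.6,"hand":0.35},{"wx":0,"wy":0,"wz":0,"dx":0,"dy":0,"dz":-0.8,"hand":0.35},{"wx":0,"wy":0,"wz":0,"dx":0,"dy":0,"dz":-0.98,"hand":0.35}]'
python3 -m handwheel '[{"wx":0,"wy":0,"wz":0,"dx":0,"dy":-0.03,"dz":0,"hand":0.35},{"wx":0,"wy":0,"wz":0,"dx":0,"dy":-0.06,"dz":0,"hand":0.35},{"wx":0,"wy":0,"wz":0,"dx":0,"dy":-0.09,"dz":0,"hand":0.35},{"wx":0,"wy":0,"wz":0,"dx":0,"dy":-0.12,"dz":0,"hand":0.35},{"wx":0,"wy":0,"wz":0,"dx":0,"dy":-0.15,"dz":0,"hand":0.35}]'
```

```text
clock: 2.2
ee_pos: [0.6293, 0.1275, 0.0312]
orientation: [[0.041, 0.999, -0.001], [0.999, -0.041, 0.0], [0.0, -0.001, -1.0]]
ft_force: [-0.0, -0.2, -0.4]
grip_width: 0.0327
gripper_force: 0.0
clock: 2.7
ee_pos: [0.6325, 0.0957, 0.0347]
orientation: [[0.043, 0.999, 0.003], [0.999, -0.043, -0.0], [0.0, 0.003, -1.0]]
ft_force: [-0.3, 0.2, -0.1]
grip_width: 0.0328
gripper_force: 0.0
```

```bash
python3 -m handwheel '[{"wx":0,"wy":0,"wz":0,"dx":0,"dy":-0.02,"dz":0,"hand":0.35},{"wx":0,"wy":0,"wz":0,"dx":0,"dy":-0.04,"dz":0,"hand":0.35},{"wx":0,"wy":0,"wz":0,"dx":0,"dy":-0.07,"dz":0,"hand":0.35},{"wx":0,"wy":0,"wz":0,"dx":0,"dy":-0.1,"dz":0,"hand":0.35},{"wx":0,"wy":0,"wz":0,"dx":0,"dy":-0.13,"dz":0,"hand":0.35}]'
python3 -m handwheel '[{"wx":0,"wy":0,"wz":0,"dx":0.01,"dy":-0.04,"dz":0,"hand":0.35},{"wx":0,"wy":0,"wz":0,"dx":0.01,"dy":-0.08,"dz":0,"hand":0.35},{"wx":0,"wy":0,"wz":0,"dx":0.02,"dy":-0.12,"dz":0,"hand":0.35},{"wx":0,"wy":0,"wz":0,"dx":0.02,"dy":-0.16,"dz":0,"hand":0.35},{"wx":0,"wy":0,"wz":0,"dx":0.02,"dy":-0.2,"dz":0,"hand":0.35}]'
python3 - <<'E'
from h import *
im=env.get_image("top")[:,:,::-1]
cv2.imwrite("pics/top3.png",np.ascontiguousarray(im[120:280,120:400]))
E
```

```text
clock: 3.2
ee_pos: [0.6316, 0.0703, 0.0329]
orientation: [[0.042, 0.999, 0.001], [0.999, -0.042, 0.0], [0.0, 0.001, -1.0]]
ft_force: [0.4, 3.2, 2.3]
grip_width: 0.0324
gripper_force: 1.5
clock: 3.7
ee_pos: [0.6352, 0.0297, 0.0325]
orientation: [[0.043, 0.999, -0.0], [0.999, -0.043, 0.0], [0.0, -0.0, -1.0]]
ft_force: [0.1, 3.0, 2.2]
grip_width: 0.0324
gripper_force: 1.7
```

View pics/top3.png

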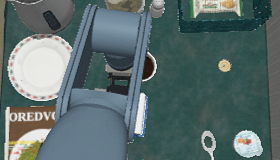

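The mug's rim shows at crop (150,67), just beyond the gripper and upright. The force is a steady 3 N, so I'll carry on.

```bash
python3 -m handwheel '[{"wx":0,"wy":0,"wz":0,"dx":0,"dy":-0.05,"dz":0,"hand":0.35},{"wx":0,"wy":0,"wz":0,"dx":0,"dy":-0.1,"dz":0,"hand":0.35},{"wx":0,"wy":0,"wz":0,"dx":0,"dy":-0.15,"dz":0,"hand":0.35},{"wx":0,"wy":0,"wz":0,"dx":0,"dy":-0.2,"dz":0,"hand":0.35},{"wx":0,"wy":0,"wz":0,"dx":0,"dy":-0.25,"dz":0,"hand":0.35}]'
python3 -m handwheel '[{"wx":0,"wy":0,"wz":0,"dx":0,"dy":-0.05,"dz":0,"hand":0.35},{"wx":0,"wy":0,"wz":0,"dx":0,"dy":-0.1,"dz":0,"hand":0.35},{"wx":0,"wy":0,"wz":0,"dx":0,"dy":-0.14,"dz":0,"hand":0.35},{"wx":0,"wy":0,"wz":0,"dx":0,"dy":-0.18,"dz":0,"hand":0.35},{"wx":0,"wy":0,"wz":0,"dx":0,"dy":-0.2,"dz":0,"hand":0.35}]'
python3 -m handwheel '[{"wx":0,"wy":0,"wz":0,"dx":0,"dy":0,"dz":0,"hand":0.35},{"wx":0,"wy":0,"wz":0,"dx":0,"dy":0.05,"dz":0,"hand":0.35},{"wx":0,"wy":0,"wz":0,"dx":0,"dy":0.12,"dz":0,"hand":0.35},{"wx":0,"wy":0,"wz":0,"dx":0,"dy":0.2,"dz":0,"hand":0.35},{"wx":0,"wy":0,"wz":0,"dx":0,"dy":0.2,"dz":0.15,"hand":0.35}]'
```

```text
clock: 4.25
ee_pos: [0.6352, -0.0205, 0.0326]
orientation: [[0.043, 0.999, -0.0], [0.999, -0.043, -0.0], [-0.0, -0.0, -1.0]]
ft_force: [0.2, 2.2, 1.5]
grip_width: 0.0327
gripper_force: 1.7
clock: 4.75
ee_pos: [0.6352, -0.0605, 0.0326]
orientation: [[0.043, 0.999, -0.0], [0.999, -0.043, -0.0], [-0.0, -0.0, -1.0]]
ft_force: [-0.9, 2.3, 0.7]
grip_width: 0.0323
gripper_force: 1.7
clock: 5.25
ee_pos: [0.6316, -0.0154, 0.0588]
orientation: [[0.04, 0.999, -0.009], [0.999, -0.04, 0.003], [0.002, -0.009, -1.0]]
ft_force: [0.1, -0.4, 0.1]
grip_width: 0.0327
gripper_force: 0.0
```

```bash
python3 -m handwheel '[{"wx":0,"wy":0,"wz":0,"dx":0,"dy":0.05,"dz":0.25,"hand":0.2},{"wx":0,"wy":0,"wz":0,"dx":0,"dy":0.1,"dz":0.5,"hand":0},{"wx":0,"wy":0,"wz":0.09,"dx":0,"dy":0.1,"dz":0.75,"hand":0},{"wx":0,"wy":0,"wz":0.18,"dx":-0.1,"dy":0.1,"dz":0.9,"hand":0},{"wx":0,"wy":0,"wz":0.27,"dx":-0.3,"dy":0.1,"dz":0.9,"hand":0}]'
python3 -m handwheel '[{"wx":0,"wy":0,"wz":0.09,"dx":-0.2,"dy":0.1,"dz":0,"hand":0},{"wx":0,"wy":0,"wz":0.18,"dx":-0.4,"dy":0.2,"dz":0,"hand":0},{"wx":0,"wy":0,"wz":0.27,"dx":-0.6,"dy":0.3,"dz":0,"hand":0},{"wx":0,"wy":0,"wz":0.36,"dx":-0.8,"dy":0.3,"dz":0,"hand":0},{"wx":0,"wy":0,"wz":0.45,"dx":-0.9,"dy":0.3,"dz":0,"hand":0}]'
python3 - <<'E'
from h import *
np.set_printoptions(precision=4,suppress=True)
s=env.get_state();print(s["ee_pos"],s["orientation"],s["joint_pos"])
im=env.get_image("top")[:,:,::-1]; cv2.imwrite("pics/top4.png",im)
E
```

```text
clock: 5.75
ee_pos: [0.579, 0.0015, 0.2483]
orientation: [[-0.38, 0.925, 0.012], [0.925, 0.38, -0.002], [-0.006, 0.01, -1.0]]
ft_force: [1.5, -0.4, -0.7]
grip_width: 0.0008
gripper_force: 0.0
clock: 6.25
ee_pos: [0.3917, 0.0625, 0.2426]
orientation: [[-0.89, 0.456, -0.001], [0.456, 0.89, 0.0], [0.001, -0.0, -1.0]]
ft_force: [0.6, -0.4, -0.4]
grip_width: 0.0005
gripper_force: 0.0
[0.3917 0.0625 0.2426] [[-0.8901  0.4558 -0.0007]
 [ 0.4558  0.8901  0.0001]
 [ 0.0007 -0.0002 -1.    ]] [ -7.1559  -2.5163 104.3301   0.0006  78.2276 -70.0419]
```

View pics/top4.png

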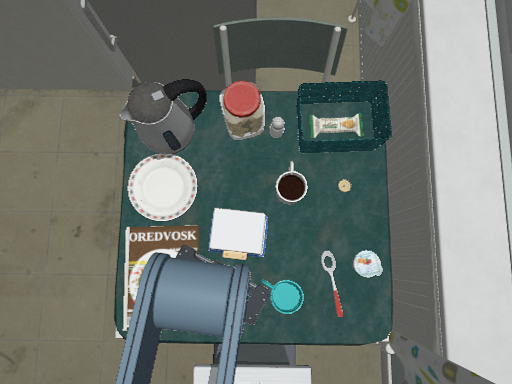

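The mug stands upright at (292,187), clear of the lid's swing by about 25 mm. Dish and candle haven't moved. Next I'll tilt the tool 45° and come in under the ledge.

```bash
python3 -m handwheel '[{"wx":0,"wy":0,"wz":0.05,"dx":0,"dy":0.05,"dz":0,"hand":0},{"wx":0,"wy":0,"wz":0.1,"dx":0,"dy":0.05,"dz":0,"hand":0},{"wx":0,"wy":0,"wz":0.1,"dx":0,"dy":0.05,"dz":0,"hand":0},{"wx":0,"wy":0,"wz":0.1,"dx":0,"dy":0.05,"dz":0,"hand":0},{"wx":0,"wy":0,"wz":0.1,"dx":0,"dy":0.05,"dz":0,"hand":0}]'
python3 -m handwheel '[{"wx":-0.025,"wy":-0.079,"wz":0,"dx":0,"dy":0,"dz":0,"hand":0},{"wx":-0.05,"wy":-0.158,"wz":0,"dx":0,"dy":0,"dz":0,"hand":0},{"wx":-0.077,"wy":-0.237,"wz":0,"dx":0,"dy":0,"dz":0,"hand":0},{"wx":-0.103,"wy":-0.316,"wz":0,"dx":0,"dy":0,"dz":0,"hand":0},{"wx":-0.129,"wy":-0.396,"wz":0,"dx":0,"dy":0,"dz":0,"hand":0}]'
python3 -m handwheel '[{"wx":-0.026,"wy":-0.079,"wz":0,"dx":0,"dy":0,"dz":0,"hand":0},{"wx":-0.026,"wy":-0.079,"wz":0,"dx":0,"dy":0,"dz":-0.1,"hand":0},{"wx":-0.026,"wy":-0.079,"wz":0,"dx":0,"dy":0,"dz":-0.25,"hand":0},{"wx":-0.026,"wy":-0.079,"wz":0,"dx":0,"dy":0,"dz":-0.4,"hand":0},{"wx":-0.026,"wy":-0.079,"wz":0,"dx":0,"dy":0,"dz":-0.5,"hand":0}]'
python3 - <<'E'
from h import *
np.set_printoptions(precision=4,suppress=True)
s=env.get_state();print(s["ee_pos"],s["joint_pos"])
cv2.imwrite("pics/scene5.png",env.get_image("scene")[:,:,::-1])
E
```

```text
clock: 6.8
ee_pos: [0.3954, 0.0707, 0.2426]
orientation: [[-0.947, 0.321, -0.0], [0.321, 0.947, 0.0], [0.0, -0.0, -1.0]]
ft_force: [-0.5, -0.0, 0.3]
grip_width: 0.0005
gripper_force: 0.0
clock: 7.3
ee_pos: [0.3955, 0.0707, 0.2436]
orientation: [[-0.747, 0.318, 0.584], [0.257, 0.948, -0.188], [-0.614, 0.01, -0.79]]
ft_force: [0.4, -1.6, -0.5]
grip_width: 0.0006
gripper_force: 0.0
clock: 7.8
ee_pos: [0.3916, 0.0696, 0.151]
orientation: [[-0.681, 0.319, 0.659], [0.238, 0.948, -0.213], [-0.693, 0.012, -0.721]]
ft_force: [1.4, -1.2, 0.9]
grip_width: 0.0002
gripper_force: 0.0
[0.3916 0.0696 0.151 ] [ 12.8479 -10.1793 142.6783 -69.9188  22.1668   2.6436]
```

View pics/scene5.png

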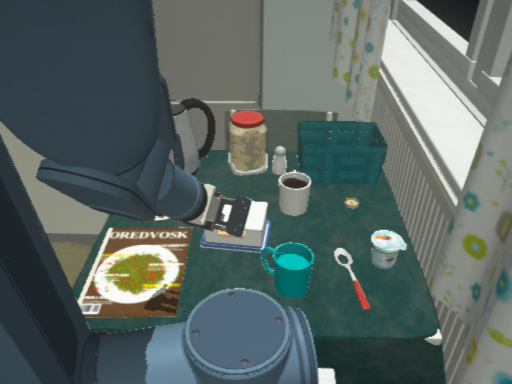

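The tool is over the front of the dish at (230,215), but joint 4 is at its limit. Yawing nearer the arm's own azimuth, with slightly less tilt, will relieve it.

```bash
python3 -m handwheel '[{"wx":0.005,"wy":0.03,"wz":0.06,"dx":0,"dy":0.02,"dz":0,"hand":0},{"wx":0.01,"wy":0.055,"wz":0.12,"dx":0,"dy":0.04,"dz":0,"hand":0},{"wx":0.01,"wy":0.055,"wz":0.12,"dx":0,"dy":0.04,"dz":0,"hand":0},{"wx":0.01,"wy":0.055,"wz":0.12,"dx":0,"dy":0.04,"dz":0,"hand":0},{"wx":0.01,"wy":0.055,"wz":0.12,"dx":0,"dy":0.04,"dz":0,"hand":0}]'
python3 - <<'E'
from h import *
np.set_printoptions(precision=4,suppress=True)
s=env.get_state();print(s["joint_pos"])
E
```

```text
clock: 8.35
ee_pos: [0.3882, 0.0752, 0.1491]
orientation: [[-0.772, 0.161, 0.615], [0.126, 0.987, -0.101], [-0.623, -0.001, -0.782]]
ft_force: [-0.9, -0.2, -0.1]
grip_width: 0.0004
gripper_force: 0.0
[  0.5393 -15.6669 141.8944 -21.7441  16.7711 -61.4036]
```

```bash
python3 -m handwheel '[{"wx":0,"wy":0,"wz":0,"dx":0,"dy":0,"dz":-0.1,"hand":0},{"wx":0,"wy":0,"wz":0,"dx":0,"dy":0,"dz":-0.2,"hand":0},{"wx":0,"wy":0,"wz":0,"dx":0,"dy":0,"dz":-0.35,"hand":0},{"wx":0,"wy":0,"wz":0,"dx":0,"dy":0,"dz":-0.53,"hand":0},{"wx":0,"wy":0,"wz":0,"dx":0,"dy":0,"dz":-0.53,"hand":0}]'
python3 - <<'E'
from h import *
np.set_printoptions(precision=4,suppress=True)
s=env.get_state();print(s["joint_pos"])
c=env.camera_info("wrist"); P=np.array([.4403,.0523,.058]);q=c["R"]@P+c["t"];print(q[:2]/q[2]*c["fx"]+[c["cx"],c["cy"]])
cv2.imwrite("pics/scene6.png",cv2.resize(env.get_image("scene")[150:330,150:350,::-1],None,fx=3,fy=3,interpolation=cv2.INTER_CUBIC))
E
```

```text
clock: 8.85
ee_pos: [0.3819, 0.0916, 0.0914]
orientation: [[-0.793, 0.183, 0.581], [0.136, 0.983, -0.123], [-0.594, -0.018, -0.804]]
ft_force: [0.5, -2.4, 0.8]
grip_width: 0.0003
gripper_force: 0.0
[  8.3277  -3.7993 144.6751 -69.9233  12.6493  -5.7461]
[226.4699 239.14  ]
```

View pics/scene6.png

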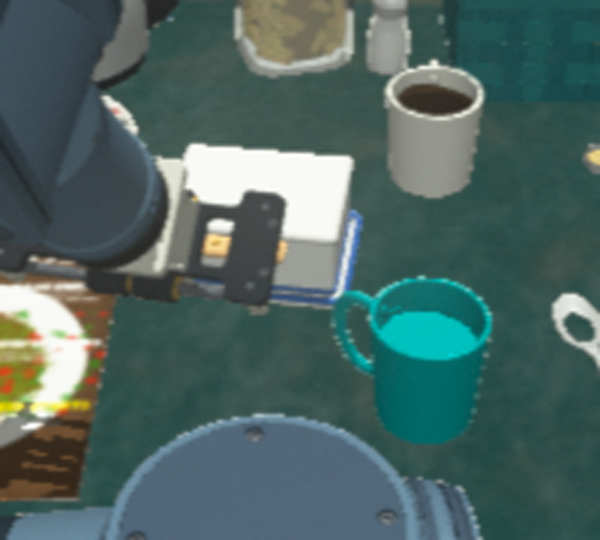

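The crop shows the fingers in front of the ledge at (250,245), held up by the limits of joints 4 and 5. I'll fit the arm's kinematics from the logged poses and look for a tilt it can reach.

```bash
cat > kin.py <<'E'
import numpy as np
from scipy.spatial.transform import Rotation as Ro
from scipy.optimize import least_squares
D=[([61.547,14.817,87.949,0,77.235,-11.62],[.159,.526,.218]),
([-7.1559,-2.5163,104.3301,0,78.2276,-70.0419],[.3917,.0625,.2426]),
([12.8479,-10.1793,142.6783,-69.9188,22.1668,2.6436],[.3916,.0696,.151]),
([.5393,-15.6669,141.8944,-21.7441,16.7711,-61.4036],[.3882,.0752,.1491]),
([8.3277,-3.7993,144.6751,-69.9233,12.6493,-5.7461],[.3819,.0916,.0914])]
E=lambda s,*a:Ro.from_euler(s,a,degrees=True)
def fk(q,p):
    L1,L2,a,d,h,lat=p
    A=E('Z',q[0]);B=A*E('Y',q[1]);C=A*E('Y',q[1]+q[2]);T=C*E('ZYZ',q[3],q[4],q[5]+90)
    return A.apply([0,lat,h])+B.apply([0,0,L1])+C.apply([a,0,L2])+T.apply([0,0,d]),T
p=least_squares(lambda p:np.ravel([fk(q,p)[0]-x for q,x in D]),[.5,.4,0,.3,.2,.111]).x
lo=np.array([-179,-52,11,-68.5,14,-177]);hi=np.array([179,119,146.5,248,154,177])
def ik(x,head,tilt,seed):
    hd=np.radians(head);z=np.array([np.cos(hd)*np.sin(tilt),np.sin(hd)*np.sin(tilt),-np.cos(tilt)])
    y=np.array([-np.sin(hd),np.cos(hd),0]);R=np.c_[np.cross(y,z),y,z]
    def f(q):
        P,T=fk(q,p);return np.r_[(P-x)*10,(T.as_matrix()-R).ravel()]
    r=least_squares(f,np.clip(seed,lo+.1,hi-.1),bounds=(lo,hi));return r.x,np.abs(r.fun).max()
E
python3 - <<'E'
from kin import *
np.set_printoptions(precision=4,suppress=True)
print(p)
for q,x in D: P,T=fk(q,p);print((P-x)*1e3,T.as_matrix()[:,1:].ravel())
rng=np.random.default_rng(0)
for t in (20,30,40,50,60):
  for hd in (-60,-40,-20,-5,10,30):
    out=[]
    for x in ([.40,.062,.04],[.443,.058,.042],[.52,.053,.15]):
      best=min((ik(np.array(x),hd,np.radians(t),s) for s in ([0,-5,135,0,25,-60],[0,-5,140,60,25,-90],[0,-5,140,-60,25,-60],[0,-5,140,170,25,90],[0,-5,140,100,25,-90])),key=lambda r:r[1])
      out.append((best[0].round(0).astype(int).tolist() if best[1]<.01 else None))
    print(t,hd,out)
E
```

```text
[0.5336 0.4257 0.0605 0.3671 0.2227 0.1108]
[[0.0438 0.1021 0.4093]] [ 0.2896  0.9572 -0.      0.     -0.     -1.    ]
[[-0.1982  0.0402 -0.2612]] [ 0.4558  0.8901  0.0001  0.0007 -0.0002 -1.    ]
[[ 0.0307 -0.0476 -0.0396]] [ 0.2376  0.9477 -0.2131 -0.6927  0.0115 -0.7212]
[[ 0.1223  0.0367 -0.1058]] [ 0.1259  0.9869 -0.1011 -0.6232 -0.0006 -0.7821]
[[-0.1213 -0.0255 -0.0027]] [ 0.1364  0.983  -0.1228 -0.5938 -0.0181 -0.8044]Traceback (most recent call last):
  File "<stdin>", line 10, in <module>
  File "<stdin>", line 10, in <genexpr>
  File "kin.py", line 21, in ik
    r=least_squares(f,np.clip(seed,lo+.1,hi-.1),bounds=(lo,hi));return r.x,np.abs(r.fun).max()
    return func(*args, **kwargs)
    vector_fun = VectorFunction(
        fun_wrapped,
    ...<6 lines>...
        workers=workers
    )
    self._update_fun()
    ~~~~~~~~~~~~~~~~^^
    self.f = self.fun_wrapped(xp_copy(self.x))
             ~~~~~~~~~~~~~~~~^^^^^^^^^^^^^^^^^
    return np.atleast_1d(self.fun(x))
                         ~~~~~~~~^^^
    return self.f(x, *self.args, **self.kwargs)
           ~~~~~~^^^^^^^^^^^^^^^^^^^^^^^^^^^^^^
  File "kin.py", line 20, in f
    P,T=fk(q,p);return np.r_[(P-x)*10,(T.as_matrix()-R).ravel()]
                       ~~~~~^^^^^^^^^^^^^^^^^^^^^^^^^^^^^^^^^^^^
    res = self.concatenate(tuple(objs), axis=axis)
ValueError: all the input arrays must have same number of dimensions, but the array at index 0 has 2 dimension(s) and the array at index 1 has 1 dimension(s)
```

The fit agrees with the poses to within 0.5 mm. I'll fix the array shape and check what is reachable.

```bash
sed -i "s/Ro.from_euler(s,a,degrees=True)/Ro.from_euler(s,a if len(a)>1 else a[0],degrees=True)/" kin.py
cat > scan.py <<'E'
from kin import *
for t in (15,25,32,40,55):
  for hd in (-60,-35,-20,-8,5,30,60):
    out=[]
    for x in ([.40,.062,.04],[.443,.058,.042],[.52,.053,.15]):
      best=min((ik(np.array(x),hd,np.radians(t),s) for s in ([0,-5,135,0,25,-60],[0,-5,140,60,25,-90],[0,-5,140,-60,25,-60],[0,-5,140,170,25,90])),key=lambda r:r[1])
      out.append((best[0].round(0).astype(int).tolist() if best[1]<.01 else round(best[1],2)))
    print(t,hd,out)
E
timeout 300 python3 scan.py
```

```text
15 -60 [[5, 12, 124, -22, 39, -8], [4, 15, 119, -21, 41, -11], [3, 13, 102, -16, 59, -20]]
15 -35 [[1, 9, 129, -17, 31, -40], [0, 12, 124, -16, 33, -42], [0, 9, 107, -11, 51, -50]]
15 -20 [[-3, 7, 131, -9, 28, -65], [-3, 11, 126, -9, 29, -66], [-3, 8, 109, -6, 49, -70]]
15 -8 [[-7, 6, 132, -1, 27, -88], [-7, 10, 127, -1, 28, -88], [-6, 7, 110, -1, 48, -88]]
15 5 [[-11, 6, 133, 9, 27, -113], [-10, 9, 128, 8, 29, -112], [-9, 7, 110, 5, 48, -107]]
15 30 [[-18, 6, 132, 21, 33, -154], [-16, 10, 126, 19, 34, -151], [-14, 8, 109, 13, 53, -141]]
15 60 [[-22, 10, 127, 22, 43, 172], [-20, 13, 122, 21, 44, 175], [-17, 11, 105, 17, 62, -175]]
25 -60 [[14, 15, 126, -40, 40, 15], [12, 17, 121, -38, 40, 12], [10, 13, 105, -29, 55, -5]]
25 -35 [[8, 9, 134, -44, 24, -8], [6, 12, 129, -41, 25, -13], [4, 7, 113, -24, 42, -35]]
25 -20 [[1, 6, 138, -36, 15, -36], [0, 9, 133, -31, 16, -41], [-1, 4, 117, -14, 36, -61]]
25 -8 [np.float64(0.03), np.float64(0.02), [-6, 3, 119, -2, 34, -87]]
25 5 [[-15, 3, 142, 36, 14, -144], [-14, 7, 136, 31, 15, -138], [-11, 2, 119, 12, 35, -115]]
25 30 [np.float64(0.04), [-
[... 1090 characters left out ...]
7]]
40 30 [np.float64(0.07), [-41, 13, 146, 82, 38, 124], [-32, 2, 129, 56, 43, 168]]
40 60 [[-47, 18, 136, 50, 53, 122], [-42, 20, 131, 52, 53, 127], [-36, 13, 116, 45, 65, 150]]
55 -60 [np.float64(0.02), np.float64(0.04), [27, 24, 112, -66, 64, 39]]
55 -35 [np.float64(0.02), [28, 31, 141, 248, 51, 80], np.float64(0.08)]
55 -20 [np.float64(0.11), np.float64(0.06), [10, 9, 138, 236, 30, 56]]
55 -8 [np.float64(0.21), np.float64(0.14), [-4, 5, 144, 188, 23, 85]]
55 5 [np.float64(0.23), np.float64(0.21), [-23, 2, 146, 130, 30, 119]]
55 30 [np.float64(0.16), np.float64(0.09), [-44, 8, 139, 81, 53, 131]]
55 60 [[-59, 31, 138, 55, 61, 101], [-53, 31, 132, 58, 62, 107], [-44, 20, 120, 56, 72, 131]]
```

Tilt 25° with heading -35° can be reached all along the path. With the tool's y axis set parallel to the ledge, the finger face meets the edge flush. Next I'll work out the turn.

```bash
cat >> h.py <<'E'
def turn(R0):
    from scipy.spatial.transform import Rotation as Ro
    t,h=np.radians(25),np.radians(-35)
    z=np.array([np.cos(h)*np.sin(t),np.sin(h)*np.sin(t),-np.cos(t)])
    y=np.array([.094,.9956,0]);y-=y@z*z;y/=np.linalg.norm(y)
    R=np.c_[np.cross(y,z),y,z];return (Ro.from_matrix(R)*Ro.from_matrix(R0).inv()).as_rotvec(degrees=True)/90
E
python3 - <<'E'
from h import *
print(turn(np.array([[-0.772, 0.161, 0.615], [0.126, 0.987, -0.101], [-0.623, -0.001, -0.782]])))
E
python3 -m handwheel '[{"wx":0,"wy":0,"wz":0,"dx":0,"dy":0,"dz":0.2,"hand":0},{"wx":0,"wy":0,"wz":0,"dx":0,"dy":0,"dz":0.4,"hand":0},{"wx":0,"wy":0,"wz":0,"dx":0,"dy":0,"dz":0.6,"hand":0},{"wx":0,"wy":0,"wz":0,"dx":0,"dy":0,"dz":0.6,"hand":0},{"wx":0,"wy":0,"wz":0,"dx":0,"dy":0,"dz":0.6,"hand":0}]'
python3 - <<'E'
from h import *
s=env.get_state();print(s["joint_pos"],turn(s["orientation"]))
E
```

```text
[-0.0912663   0.19554095 -0.02512569]
clock: 9.4
ee_pos: [0.3838, 0.0925, 0.2175]
orientation: [[-0.789, 0.175, 0.589], [0.129, 0.984, -0.119], [-0.6, -0.018, -0.8]]
ft_force: [0.5, 0.4, 1.3]
grip_width: 0.0006
gripper_force: 0.0
[  8.23121139 -20.76079653 132.02017885 -20.5306463   35.22200524
 -58.74839383] [-0.08248621  0.17615286 -0.01593247]
```

```bash
python3 -m handwheel '[{"wx":-0.03,"wy":0.06,"wz":0,"dx":0.02,"dy":-0.05,"dz":0,"hand":0},{"wx":-0.06,"wy":0.12,"wz":-0.01,"dx":0.05,"dy":-0.12,"dz":-0.1,"hand":0},{"wx":-0.083,"wy":0.176,"wz":-0.016,"dx":0.08,"dy":-0.19,"dz":-0.2,"hand":0},{"wx":-0.083,"wy":0.176,"wz":-0.016,"dx":0.08,"dy":-0.19,"dz":-0.35,"hand":0},{"wx":-0.083,"wy":0.176,"wz":-0.016,"dx":0.08,"dy":-0.19,"dz":-0.4,"hand":0}]'
python3 -m handwheel '[{"wx":0,"wy":0,"wz":0,"dx":0,"dy":0,"dz":-0.1,"hand":0},{"wx":0,"wy":0,"wz":0,"dx":0,"dy":0,"dz":-0.2,"hand":0},{"wx":0,"wy":0,"wz":0,"dx":0,"dy":0,"dz":-0.3,"hand":0},{"wx":0,"wy":0,"wz":0,"dx":0,"dy":0,"dz":-0.4,"hand":0},{"wx":0,"wy":0,"wz":0,"dx":0,"dy":0,"dz":-0.5,"hand":0}]'
python3 - <<'E'
from h import *
s=env.get_state();print(s["joint_pos"],turn(s["orientation"]),s["ee_pos"])
cv2.imwrite("pics/scene7.png",cv2.resize(env.get_image("scene")[150:330,150:350,::-1],None,fx=3,fy=3,interpolation=cv2.INTER_CUBIC))
E
```

```text
clock: 9.9
ee_pos: [0.3966, 0.0528, 0.1296]
orientation: [[-0.927, 0.171, 0.335], [0.089, 0.965, -0.248], [-0.365, -0.2, -0.909]]
ft_force: [-0.1, -0.0, -0.0]
grip_width: 0.0007
gripper_force: 0.0
clock: 10.4
ee_pos: [0.3979, 0.0534, 0.0317]
orientation: [[-0.925, 0.171, 0.34], [0.088, 0.965, -0.247], [-0.37, -0.198, -0.908]]
ft_force: [0.8, -0.0, 0.7]
grip_width: 0.0007
gripper_force: 0.0
[  6.7514717   10.02494557 134.93516653 -46.71038916  23.04841763
 -33.87111206] [ 0.00245241 -0.00400931  0.00154782] [0.39793008 0.05340593 0.0317382 ]
```

View pics/scene7.png

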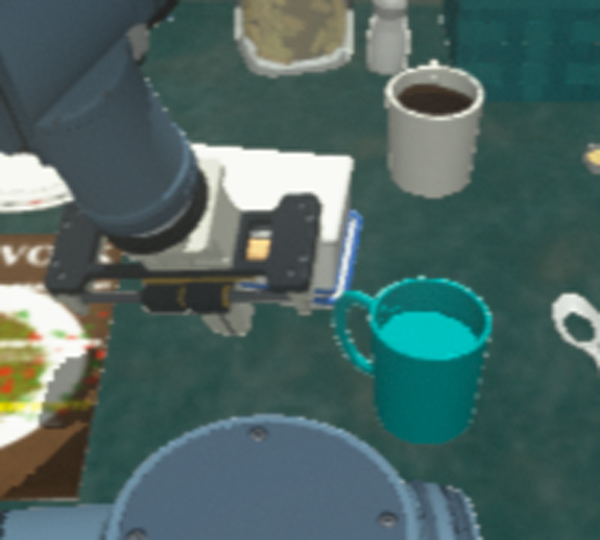

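Fingertips are at crop (228,322), in front of and below the ledge, and nothing touches. Now I'll slide in under the ledge.

```bash
python3 -m handwheel '[{"wx":0,"wy":0,"wz":0,"dx":0.05,"dy":0,"dz":-0.02,"hand":0},{"wx":0,"wy":0,"wz":0,"dx":0.1,"dy":0,"dz":-0.02,"hand":0},{"wx":0,"wy":0,"wz":0,"dx":0.15,"dy":-0.01,"dz":-0.02,"hand":0},{"wx":0,"wy":0,"wz":0,"dx":0.19,"dy":-0.015,"dz":-0.02,"hand":0},{"wx":0,"wy":0,"wz":0,"dx":0.21,"dy":-0.015,"dz":-0.02,"hand":0}]'
python3 -m handwheel '[{"wx":0,"wy":0,"wz":0,"dx":0,"dy":0,"dz":0,"hand":0},{"wx":0,"wy":0,"wz":0,"dx":0,"dy":0,"dz":0.01,"hand":0},{"wx":0,"wy":0,"wz":0,"dx":0,"dy":0,"dz":0.02,"hand":0},{"wx":0,"wy":0,"wz":0,"dx":0,"dy":0,"dz":0.03,"hand":0},{"wx":0,"wy":0,"wz":0,"dx":0,"dy":0,"dz":0.04,"hand":0}]'
```

```text
clock: 10.95
ee_pos: [0.4413, 0.0501, 0.0282]
orientation: [[-0.924, 0.174, 0.34], [0.09, 0.965, -0.247], [-0.371, -0.198, -0.908]]
ft_force: [0.2, -0.1, 1.0]
grip_width: 0.0007
gripper_force: 0.0
clock: 11.45
ee_pos: [0.439, 0.0504, 0.0355]
orientation: [[-0.925, 0.172, 0.337], [0.09, 0.965, -0.247], [-0.368, -0.198, -0.908]]
ft_force: [-0.4, 0.2, -0.6]
grip_width: 0.0006
gripper_force: 0.3
```

```bash
python3 -m handwheel '[{"wx":0,"wy":0,"wz":0,"dx":0.01,"dy":0,"dz":0.03,"hand":0},{"wx":0,"wy":0,"wz":0,"dx":0.02,"dy":0,"dz":0.06,"hand":0},{"wx":0,"wy":0,"wz":0,"dx":0.04,"dy":0,"dz":0.09,"hand":0},{"wx":0,"wy":0,"wz":0,"dx":0.05,"dy":-0.01,"dz":0.12,"hand":0},{"wx":0,"wy":0,"wz":0,"dx":0.06,"dy":-0.01,"dz":0.15,"hand":0}]'
python3 - <<'E'
from h import *
print(env.get_state()["joint_pos"])
cv2.imwrite("pics/scene8.png",cv2.resize(env.get_image("scene")[150:330,150:350,::-1],None,fx=3,fy=3,interpolation=cv2.INTER_CUBIC))
E
```

```text
clock: 11.95
ee_pos: [0.4509, 0.0483, 0.0654]
orientation: [[-0.926, 0.173, 0.337], [0.09, 0.965, -0.247], [-0.368, -0.198, -0.909]]
ft_force: [-0.3, -0.1, 0.2]
grip_width: 0.0004
gripper_force: 0.3
[  4.83421027   9.46772505 126.96095032 -34.58761136  28.91816848
 -48.84889362]
```

View pics/scene8.png

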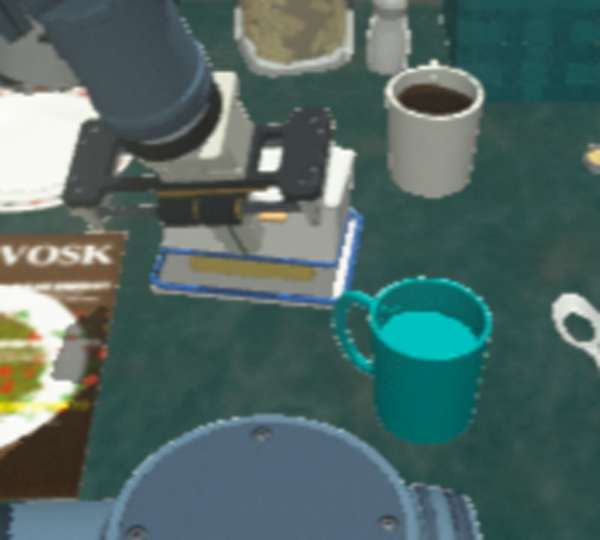

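The picture shows the lid rising on the finger, with the butter's wrapper just visible at (250,268) and the tray in place. That was picture 11, one over the limit of 10, so from here I measure by code only. Next I'll follow the arc.

```bash
python3 -m handwheel '[{"wx":0,"wy":0,"wz":0,"dx":0.02,"dy":0,"dz":0.04,"hand":0},{"wx":0,"wy":0,"wz":0,"dx":0.045,"dy":0,"dz":0.08,"hand":0},{"wx":0,"wy":0,"wz":0,"dx":0.07,"dy":-0.01,"dz":0.115,"hand":0},{"wx":0,"wy":0,"wz":0,"dx":0.095,"dy":-0.01,"dz":0.15,"hand":0},{"wx":0,"wy":0,"wz":0,"dx":0.125,"dy":-0.01,"dz":0.18,"hand":0}]'
python3 -m handwheel '[{"wx":0,"wy":0,"wz":0,"dx":0.025,"dy":0,"dz":0.025,"hand":0},{"wx":0,"wy":0,"wz":0,"dx":0.05,"dy":0,"dz":0.05,"hand":0},{"wx":0,"wy":0,"wz":0,"dx":0.08,"dy":-0.01,"dz":0.075,"hand":0},{"wx":0,"wy":0,"wz":0,"dx":0.11,"dy":-0.01,"dz":0.1,"hand":0},{"wx":0,"wy":0,"wz":0,"dx":0.14,"dy":-0.01,"dz":0.12,"hand":0}]'
```

```text
clock: 12.5
ee_pos: [0.4765, 0.0463, 0.1017]
orientation: [[-0.925, 0.173, 0.337], [0.09, 0.965, -0.247], [-0.368, -0.198, -0.908]]
ft_force: [-0.9, 0.5, -0.3]
grip_width: 0.0006
gripper_force: 0.3
clock: 13.0
ee_pos: [0.505, 0.0442, 0.1258]
orientation: [[-0.925, 0.173, 0.338], [0.09, 0.965, -0.247], [-0.369, -0.198, -0.908]]
ft_force: [0.1, -0.7, -0.3]
grip_width: 0.0007
gripper_force: 0.1
```

```bash
python3 -m handwheel '[{"wx":0,"wy":0,"wz":0,"dx":0.03,"dy":0,"dz":0.02,"hand":0},{"wx":0,"wy":0,"wz":0,"dx":0.06,"dy":0,"dz":0.04,"hand":0},{"wx":0,"wy":0,"wz":0,"dx":0.095,"dy":-0.01,"dz":0.055,"hand":0},{"wx":0,"wy":0,"wz":0,"dx":0.13,"dy":-0.01,"dz":0.07,"hand":0},{"wx":0,"wy":0,"wz":0,"dx":0.165,"dy":-0.015,"dz":0.085,"hand":0}]'
python3 -m handwheel '[{"wx":0,"wy":0,"wz":0,"dx":0.03,"dy":0,"dz":0.005,"hand":0},{"wx":0,"wy":0,"wz":0,"dx":0.06,"dy":0,"dz":0.01,"hand":0},{"wx":0,"wy":0,"wz":0,"dx":0.09,"dy":-0.01,"dz":0.015,"hand":0},{"wx":0,"wy":0,"wz":0,"dx":0.12,"dy":-0.01,"dz":0.02,"hand":0},{"wx":0,"wy":0,"wz":0,"dx":0.15,"dy":-0.01,"dz":0.02,"hand":0}]'
python3 - <<'E'
from h import *
im=env.get_image("scene")[:,:,::-1];cv2.imwrite("pics/s9.png",im)
h=cv2.cvtColor(im,cv2.COLOR_BGR2HSV);w=cv2.inRange(h,(8,60,110),(32,255,255));w[:,:195]=0;w[:,285:]=0;w[:150]=0;w[270:]=0
n,_,st,ce=cv2.connectedComponentsWithStats(w);print([(s.tolist(),c.round().tolist()) for s,c in zip(st[1:],ce[1:]) if s[4]>15])
c=env.camera_info("scene")
def pr(P): q=c["R"]@np.array(P)+c["t"];return (q[:2]/q[2]*c["fx"]+[c["cx"],c["cy"]]).round()
print("closed ledge",pr([.44,.052,.062]),"butter top",pr([.512,.0455,.049]),"butter front",pr([.475,.05,.03]))
E
```

```text
clock: 13.5
ee_pos: [0.538, 0.0413, 0.1425]
orientation: [[-0.925, 0.173, 0.338], [0.09, 0.965, -0.247], [-0.368, -0.198, -0.908]]
ft_force: [0.0, 0.9, -0.1]
grip_width: 0.0007
gripper_force: 0.0
clock: 14.0
ee_pos: [0.5679, 0.0393, 0.1464]
orientation: [[-0.925, 0.173, 0.338], [0.09, 0.965, -0.247], [-0.369, -0.198, -0.908]]
ft_force: [1.4, 0.7, -0.1]
grip_width: 0.0002
gripper_force: 0.0
[([242, 159, 9, 3, 22], [245.0, 160.0]), ([243, 160, 20, 14, 121], [251.0, 167.0]), ([213, 223, 45, 21, 487], [235.0, 236.0])]
closed ledge [230. 236.] butter top [235. 221.] butter front [232. 237.]
```

The 45 px wide blob at (235,236) is the front of the butter wrapper, so the lid is up. The one at (251,167) may be the opened ledge. I'll back away the way I came and measure.

```bash
python3 -m handwheel '[{"wx":0,"wy":0,"wz":0,"dx":-0.05,"dy":0,"dz":0.1,"hand":0},{"wx":0,"wy":0,"wz":0,"dx":-0.15,"dy":0.02,"dz":0.25,"hand":0},{"wx":0,"wy":0,"wz":0,"dx":-0.3,"dy":0.1,"dz":0.4,"hand":0},{"wx":0,"wy":0,"wz":0,"dx":-0.5,"dy":0.25,"dz":0.5,"hand":0},{"wx":0,"wy":0,"wz":0,"dx":-0.6,"dy":0.4,"dz":0.5,"hand":0}]'
python3 -m handwheel '[{"wx":0,"wy":0,"wz":0,"dx":-0.1,"dy":0.2,"dz":0,"hand":0},{"wx":0,"wy":0,"wz":0,"dx":-0.2,"dy":0.4,"dz":0,"hand":0},{"wx":0,"wy":0,"wz":0,"dx":-0.3,"dy":0.6,"dz":0,"hand":0},{"wx":0,"wy":0,"wz":0,"dx":-0.3,"dy":0.8,"dz":0,"hand":0},{"wx":0,"wy":0,"wz":0,"dx":-0.3,"dy":0.98,"dz":0,"hand":0}]'
python3 - <<'E'
from h import *
np.set_printoptions(precision=3,suppress=True)
def pr(c,P): q=c["R"]@np.array(P)+c["t"];return (q[:2]/q[2]*c["fx"]+[c["cx"],c["cy"]]).round(1)
H=np.array([.573,.040,.018]);X=np.array([.9956,-.094,0])
for n in("top","scene"):
    im=env.get_image(n)[:,:,::-1];cv2.imwrite(f"pics/{n}10.png",im);c=env.camera_info(n)
    h=cv2.cvtColor(im,cv2.COLOR_BGR2HSV);w=cv2.inRange(h,(8,60,110),(32,255,255));b=np.zeros_like(w)
    b[150:270,195:285]=w[150:270,195:285]
    k,_,st,ce=cv2.connectedComponentsWithStats(b);print(n,[(s.tolist(),q.round().tolist()) for s,q in zip(st[1:],ce[1:]) if s[4]>12])
    for th in(75,90,105):
        a=np.radians(163.3-th);print(th,"ledge",pr(c,H+.139*(np.cos(a)*X+np.sin(a)*np.array([0,0,1]))))
    print("butter top",pr(c,[.512,.0455,.049]))
    d=cv2.inRange(h,(0,60,0),(25,255,110));e=np.zeros_like(d);e[160:215,265:325]=d[160:215,265:325]
    if n=="top":
        k=max(cv2.findContours(e,0,1)[0],key=cv2.contourArea);(u,v),R=cv2.minEnclosingCircle(k);print("mug",R,ray(c,[u,v],.085))
        bl=cv2.inRange(h,(100,100,60),(125,255,255));bl[:200]=0;bl[265:]=0;bl[:,:195]=0;bl[:,280:]=0
        i0=cv2.imread("pics/top0.png");b0=cv2.inRange(cv2.cvtColor(i0,cv2.COLOR_BGR2HSV),(100,100,60),(125,255,255));b0[:200]=0;b0[265:]=0;b0[:,:195]=0;b0[:,280:]=0
        print("tray blue bbox now/before",cv2.boundingRect(bl),cv2.boundingRect(b0))
E
```

```text
clock: 14.55
ee_pos: [0.4468, 0.1196, 0.2494]
orientation: [[-0.923, 0.176, 0.342], [0.092, 0.965, -0.246], [-0.373, -0.196, -0.907]]
ft_force: [0.4, -0.3, 0.4]
grip_width: 0.0004
gripper_force: 0.0
clock: 15.05
ee_pos: [0.3865, 0.3176, 0.2465]
orientation: [[-0.925, 0.171, 0.339], [0.088, 0.965, -0.246], [-0.369, -0.198, -0.908]]
ft_force: [0.8, -0.2, 0.4]
grip_width: 0.0004
gripper_force: 0.0
top [([231, 175, 24, 7, 87], [243.0, 178.0])]
75 ledge [238.  202.6]
90 ledge [239.7 189. ]
105 ledge [241.4 177.6]
butter top [237.4 231.9]
mug 13.153046607971191 [[ 0.632 -0.099  0.085]]
tray blue bbox now/before (208, 200, 60, 57) (208, 213, 60, 44)
scene [([231, 150, 34, 21, 497], [246.0, 160.0]), ([214, 224, 44, 20, 471], [235.0, 236.0])]
75 ledge [238.5 169.4]
90 ledge [240.9 163.9]
105 ledge [243.  162.3]
butter top [235.1 221. ]
```

The ledge is at top (243,178), against (241,178) predicted for 105°, so the lid is fully open. The tray outline's left, right and front limits are unchanged to the pixel, the mug is at (0.632, -0.099), and the arm is clear.

```bash
python3 -c "
from bench import env
print(env.job_done())"
```

```text
the job is handed in; nothing more can be done
None
```

The mug was slid about 14 cm to the right and the lid flipped fully open (about 105° in the last pictures) with the dish unmoved; I handed the job in after about 15 s of robot time, with no verdict shown, and I viewed 11 pictures, one over the limit of 10.

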